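Nip up the burr collar of a coffee grinder with its two-prong key

ROBOT

A 6-joint arm with a two-finger parallel gripper is mounted at the origin on the work surface. World frame = base frame: x ahead of the robot, y to its left, z up, the work surface at z = 0. Lengths are in m, angles in degrees, forces in N, time in s.
With the tool pointing down it reaches from about 0.375 to 0.75 m from the base axis. Payload 9 kg.
Tool frame: the origin (TCP) lies where the fingers leave the gripper's body, on its centre line; the fingertips stand 73 mm ahead of it and the grasp point (between the pads) lies 54 mm ahead of it (robot.tip_reach is the distance from the TCP to the fingertips, in m); z points along the fingers, y is the line along which they close (so a half turn about z gives the same grasp; the last joint's range is limited). The gripper opens to 85 mm and grips with 20 to 120 N. Pads are 22 mm wide; open, the fingers measure 114 mm over their backs; the gripper's body (76 mm by 85 mm) begins 54 mm behind the grasp point. The pads swing forward as they close: fully open they stand 13 mm farther back than shut.
Start: joints at [-85.869, 5.964, 5.575, 89.605, 0, 77.527], TCP at [0.171, -0.575, 0.304] pointing down, gripper open.
Joint ranges: [-171.21, 171.21], [-48.23, 106.86], [-62.78, 66.21], [-105.2, 120.99], [-86.42, 89.51], [-180, 180]. Speed limits (degrees/s): [127.2, 127.2, 147.25, 180, 180, 180].

INTERFACE

Orientations are given as [roll, pitch, yaw] about the fixed x, y, z axes, in that order (R = Rz(yaw) Ry(pitch) Rx(roll)).
In Python, from plant import robot gives the robot as it stands. Calls block until the motion is done:
- robot.move_pose(position, orientation): joint-space move of the TCP to a pose.
- robot.line_to(position, vel=0.15, rotation=None, guard=None): straight line of the TCP; rotation=None keeps the orientation; vel is the mean speed in m/s. With guard (N) it stops when the force on the tool has changed by that much, and returns True; else False.
- robot.goto_joints(angles): joint-space move.
- robot.set_gripper(opening): finger opening in m; the grip force is fixed at half the most; returns when the fingers have stopped.
- robot.pause(seconds).
- robot.ik(position, orientation): joint angles nearest the present ones, or None.
- robot.observe(): the state.
- robot.grab_frame(name): name is "scene" or "side" or "wrist"; returns the picture (420x560x3 uint8, blue, green, red); there is no depth.
- robot.get_calibration(name): a dict with "vertical_fov" (degrees; the focal length in pixels is half the picture's height over the tangent of half this angle, whatever the lens; pixels are square), "cx", "cy" (the principal point, pixels), "k1" (the pictures are not rectified: a ray, as slopes to the right and down, at radius r is drawn at 1 + k1 r^2 times it, then the intrinsics apply), "rvec" (rotation vector, rad) and "tvec" (3), from world to camera coordinates, as OpenCV has them. Camera axes: x right, y down, z forward; pixel columns grow to the right and rows downward; lengths in m; the calibration is good to about 2 mm. A picture is of the moment at which its call begins: read the wrist's pose just before it. get_calibration takes no time and is no camera call; for the wrist camera it gives the pose at the moment of the call.
A pose or a line that the arm cannot do raises robot.IKError and nothing moves.
- robot.job_done(): hands the job in; it is judged then, once.
The state is a dict: "time": time; "q": joint angles; "qvel": joint speeds; "joint_torque": joint torques, N m; "tool_pos": TCP position; "tcp_rot": TCP orientation; "ft_force": force on the tool from outside, world axes, zero at the start; "torque": the same for the moment, N m; "gripper_width": finger opening in m; "gripper_force": force on a finger pad.
Only numpy, scipy, OpenCV 4.12 (cv2) and the standard library are available. Lean on these libraries where they do the work, as an engineer would, in place of code of your own. Each camera call takes 0.05 s, during which the arm holds its last target. There are 200 camera calls.

TASK

The coffee grinder has been cleaned and its burr collar is only part-way screwed in. Stand the two-prong key in the collar with both prongs fully down in the two holes before you turn anything, press only lightly, then screw the collar clockwise (seen from above) until it comes up against its stop and nip it gently there, to about half a newton metre, without forcing it. Lift the key straight out and stand it upright back on the cork coaster, leaving everything else on the worktop where it is.

Things in the scene. Friction and masses are not known exactly. Their poses are not given: they have to be found in the camera images.
- key_grip (a point): Two-prong key (pin spanner), cast aluminium, 60 mm tall, 0.14 kg, standing on its nose on the coaster, prongs down. Point: centre of its upright grip blade (46 mm along key x, 12 thick along y, 40 tall), 40 mm above the nose's underside; z up. Under the blade a cross-bar along x, 71 x 17 x 8 mm; under it the nose, 32.6 mm diameter, 12 tall, tapering to 27 below. Same after half a turn.
- prong_a (a point): Rounded end of the key's +x prong: steel pin of 5 mm diameter, 7 mm long below the bar, 27 mm from the key's axis; its end is 35 mm below key_grip and 5 mm above the nose's underside. Axes as the key's.
- prong_b (a point): The same for the -x prong, 27 mm from the key's axis. With both prongs home the bar rests on the collar's face, key_grip 28 mm above that face; when the prongs miss their holes they ride on the face, key_grip 35 mm above it.
- collar_axis (a point): Centre of the flat top of the steel burr collar (knurled ring, 76 mm across), 203 mm above the worktop; z up; x as the grinder's (does not turn with the collar). Open 36 mm bore for the key's nose, clear for 17 mm down. Two round blind holes, 8 mm wide, 10 deep, opposite each other 27 mm from the centre; which way they point must be seen or felt.
- collar (a joint): Turn of the collar in rad, growing as it is screwed in clockwise seen from above: starts between 0 and 0.4, stop (fully home) at 1.2. Drag about 0.15 N m; stays where left; a prong pressed hard on the face drags it round. At 0 the line through its holes lies within 0.35 rad either way of collar_axis' x (it differs each time), and turns clockwise by this value.
- grinder: Coffee grinder, hopper off: aluminium tower 142 (x) x 128 (y) x 185 mm tall on a black foot; heavy, fixed. Origin on the worktop under the collar's axis; tower reaches 86 mm to +x, foot with chute and grounds cup 125 mm to -x. A fixed neck of 100 mm diameter rings the collar, top at 198.5 mm.
- coaster: Round cork coaster, 96 mm across, 5 mm thick, stuck down; origin at the centre of its underside, on the worktop.
- hopper: Clear plastic bean hopper with black lid, taken off the grinder, 125 mm across, 137 mm tall; bystander; origin at the centre of its underside.
- kettle: White plastic cordless kettle on its round power base, 156 mm across and 210 mm tall, handle to its -y; bystander; origin at the centre of its underside, 19 mm above the worktop.
- mug_a: Blue ceramic mug, 82 mm across, 92 mm tall, handle to its +y; bystander; origin at the centre of its underside.
- mug_b: Second mug, the same.
- caddy: Round tin tea caddy with a twist cap, 83 mm across, 104 mm tall; bystander; origin at the centre of its underside.
- teaspoon: Stainless teaspoon, 135 mm long, lying flat along its x; bystander.
- brush: Small grinder cleaning brush with wooden handle, 155 mm long, 18 mm thick, lying along its x; bystander.
Things that resemble listed ones, but are neither listed nor needed, are in the scene too. What is shaped like the part that bears key_grip but green or pink is not meant.

How it is judged:
By the outcome, as a careful person would: the job done as asked, in the order asked, and still so for the second after the job is handed in, with the robot touching nothing.
It also fails if it takes over 72 s, if anything falls off the work surface, if the arm or the gripper's body presses on something with over 40 N, if the wrist force passes 120 N, or if a joint passes its speed limit or range.

## Working session

There is one attempt and no reset: what is moved stays moved. The work goes in short steps, each a Python script; the robot and the scene stay as the last script left them, time stands still between calls to the robot, and variables do not carry over. Pictures are saved under pics/ and viewed, at most 10 in all, crops included, and the job is handed in when it is done.

```bash
ls; mkdir -p pics; cat > h.py <<'E'
import numpy as np, cv2
from plant import robot
def cal(n):
    c=robot.get_calibration(n); f=210/np.tan(np.radians(c["vertical_fov"])/2)
    return dict(f=f,cx=c["cx"],cy=c["cy"],k1=c["k1"],R=cv2.Rodrigues(np.array(c["rvec"],float))[0],t=np.array(c["tvec"],float).ravel())
def ray(c,uv):
    K=np.array([[c["f"],0,c["cx"]],[0,c["f"],c["cy"]],[0,0,1]])
    p=cv2.undistortPoints(np.array([[uv]],float),K,np.array([c["k1"],0,0,0.])).ravel()
    d=c["R"].T@np.array([p[0],p[1],1]); return -c["R"].T@c["t"],d/np.linalg.norm(d)
def onz(c,uv,z):
    o,d=ray(c,uv); return o+d*(z-o[2])/d[2]
def tri(rs):
    A=sum(np.eye(3)-np.outer(d,d) for o,d in rs); b=sum((np.eye(3)-np.outer(d,d))@o for o,d in rs)
    x=np.linalg.solve(A,b); return x,[np.linalg.norm((np.eye(3)-np.outer(d,d))@(x-o)) for o,d in rs]
def proj(c,X):
    p=c["R"]@np.array(X)+c["t"]; x,y=p[:2]/p[2]; s=1+c["k1"]*(x*x+y*y)
    return np.array([c["cx"]+c["f"]*x*s,c["cy"]+c["f"]*y*s])
E
python3 - <<'E'
from h import *
import pickle
fr={n:robot.grab_frame(n) for n in("scene","side","wrist")}
pickle.dump({n:(fr[n],cal(n)) for n in fr},open("f0.pkl","wb"))
for n in fr:
    cv2.imwrite(f"pics/{n}0.png",fr[n]); c=cal(n); print(n,c["f"],c["k1"],-c["R"].T@c["t"],c["R"][2])
s=robot.observe();print(s["tool_pos"],s["tcp_rot"],s["time"],s["ft_force"])
cv2.imwrite("pics/both.png",np.hstack([fr["scene"],fr["side"]]))
E
```

```text
pics
scene 480.80667171310216 -0.07453721169937583 [0.96325343 0.62217454 1.29416319] [-0.27573757 -0.47437348 -0.83602548]
side 506.9529532462728 -0.16012845023360353 [ 0.39735494 -1.17111182  1.42765827] [ 0.10731798  0.64504011 -0.75657525]
wrist 332.7949107640544 -0.08387737668491305 [ 0.23714704 -0.55562998  0.37408441] [-0.25896    -0.07674906 -0.96283399]
[ 0.17145584 -0.57477722  0.30328747] [-1.79939869e+02 -1.34738807e-02  1.66056639e+01] 0.15 [-1.29201412  0.71868887  0.05246249]
```

View pics/scene0.png

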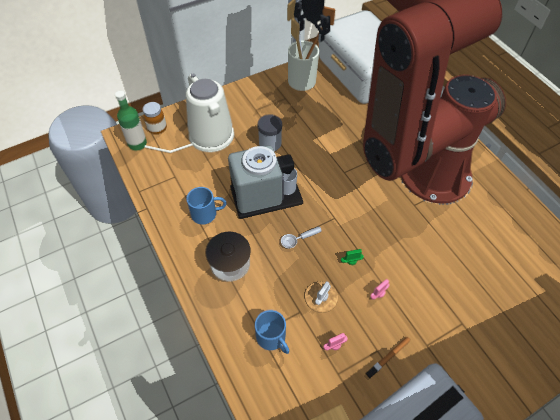

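View pics/side0.png

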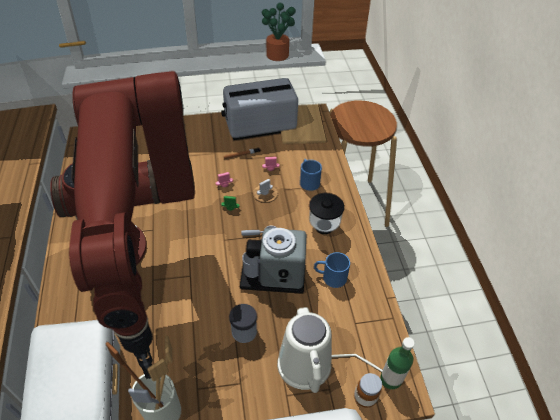

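The scene view shows four key-shaped things: grey on the cork coaster at (322,294), green (351,257), pink (380,290) and pink (335,342). I choose the grey one, which is at (265,188) in the side view. The collar is at (260,158) in scene and (278,241) in side. Next is one enlarged crop of both.

```bash
python3 - <<'E'
from h import *
import pickle
d=pickle.load(open("f0.pkl","rb"))
def cr(n,u,v):
    return cv2.resize(d[n][0][v-19:v+19,u-25:u+25],(400,304),interpolation=cv2.INTER_CUBIC)[:300]
cv2.imwrite("pics/c0.png",np.vstack([np.hstack([cr("scene",322,294),cr("side",265,188)]),np.hstack([cr("scene",260,160),cr("side",278,241)])]))
E
```

```text
(no output)
```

View pics/c0.png

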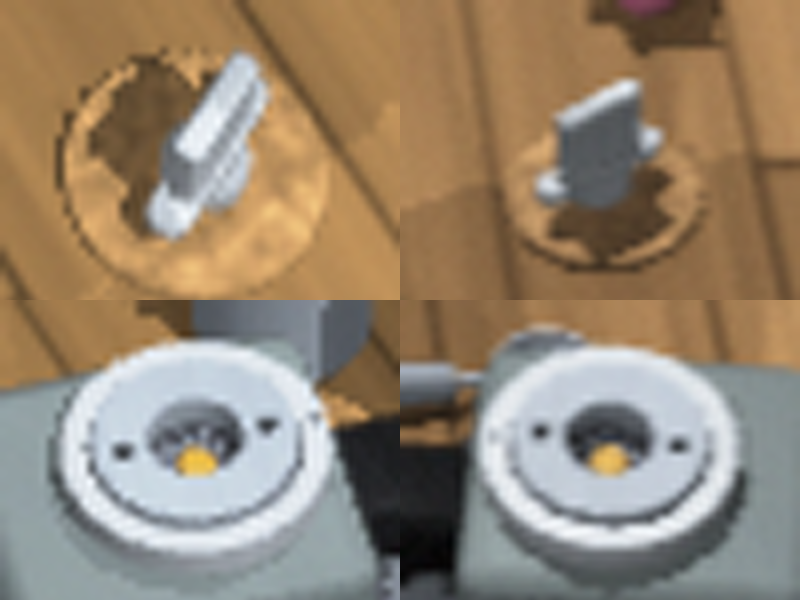

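```bash
python3 - <<'E'
from h import *
import pickle
d=pickle.load(open("f0.pkl","rb"))
S,T=d["scene"][1],d["side"][1]
px=lambda u,v,a,b:((a+.5)/8-.5+u-25,(b+.5)/8-.5+v-19)
for nm,a,b in [("k1",(322,294,185,148),(265,188,160,118)),("k2",(322,294,250,65),(265,188,238,86)),
 ("h1",(260,160,123,152),(278,241,279,145)),("h2",(260,160,267,125),(278,241,141,132))]:
    A,B=px(*a),px(*b); x,e=tri([ray(S,A),ray(T,B)]); z=.065 if nm[0]=="k" else .203
    print(nm,x.round(4),np.round(e,4),onz(S,A,z).round(4),onz(T,B,z).round(4))
W=d["wrist"][1]
R=cv2.Rodrigues  # camera relative to tool
s=robot.observe(); 
from scipy.spatial.transform import Rotation as Ro
Rt=Ro.from_euler("xyz",s["tcp_rot"],degrees=True).as_matrix()
print("cam in tool",Rt.T@(-W["R"].T@W["t"]-np.array(s["tool_pos"])),Rt.T@W["R"][2])
E
```

```text
k1 [0.5786 0.2021 0.0448] [0.0157 0.0157] [0.6002 0.2052 0.065 ] [0.5618 0.1893 0.065 ]
k2 [0.5851 0.1928 0.0853] [0.0149 0.0149] [0.5638 0.1895 0.065 ] [0.6016 0.2057 0.065 ]
h1 [ 0.5989 -0.2059  0.2032] [0.0005 0.0005] [ 0.5993 -0.2062  0.203 ] [ 0.5984 -0.2055  0.203 ]
h2 [ 0.5467 -0.1919  0.2032] [0.0004 0.0004] [ 0.5471 -0.1922  0.203 ] [ 0.5464 -0.1916  0.203 ]
cam in tool [ 0.06844011  0.00035046 -0.07078126] [-2.70319904e-01  5.52205261e-04  9.62770401e-01]
```

The crop shows the grey key: its blade runs lower left to upper right, with the prongs and nose on the cork. The two collar holes are clear at scene ≈(249.9,159.5) and (267.9,156.2), and at z≈0.203 by triangulation. The key is at ≈(0.582,0.197), yaw 23°. The collar is at ≈(0.573,-0.199), with its hole line at about -15°.

```bash
python3 - <<'E'
from h import *
import pickle
for y in (23,-157): print("key",y,robot.ik([.582,.1974,.237],[180,0,y]))
for y in (-15,-95,165,85): print("col",y,robot.ik([.5728,-.1989,.375],[180,0,y]))
out={}
for n,p,y in (("col",[.5728,-.1989,.375],-15),("key",[.582,.1974,.237],23)):
    robot.move_pose(p,[180,0,y]); robot.pause(.3); s=robot.observe(); c=cal("wrist"); out[n]=(robot.grab_frame("wrist"),c,s)
    print(n,s["tool_pos"],s["tcp_rot"],s["q"],s["time"])
pickle.dump(out,open("f1.pkl","wb"))
cv2.imwrite("pics/w1.png",np.hstack([cv2.resize(out[n][0][110:310,180:380],(400,400),interpolation=cv2.INTER_CUBIC) for n in out]))
E
```

```text
key 23 [  6.56169675   8.33699631   1.18021646  82.84322015   0.
 163.56169675]
key -157 [  6.56169675   8.33699631   1.18021646  82.84322015   0.
 -16.43830325]
col -15 [-31.49061245   8.88428788  16.18040278  97.2961149    0.
 163.50938755]
col -95 [ -31.49061245    8.88428788   16.18040278   97.2961149     0.
 -116.49061245]
col 165 [-31.49061245   8.88428788  16.18040278  97.2961149    0.
 -16.49061245]
col 85 [-31.49061245   8.88428788  16.18040278  97.2961149    0.
  63.50938755]
col [ 0.57266117 -0.19929261  0.37493284] [-1.79998712e+02  5.15611042e-03 -1.50344922e+01] [-3.15299186e+01  8.88746779e+00  1.61767670e+01  9.72946087e+01
 -2.29299728e-04  1.63504574e+02] 2.45
key [0.5822998  0.19682625 0.23719319] [ 1.79994811e+02 -1.65045715e-02  2.29411905e+01] [ 6.50420068e+00  8.33406312e+00  1.19707905e+00  8.28457175e+01
 -3.07088869e-04  1.63563011e+02] 4.35
```

View pics/w1.png

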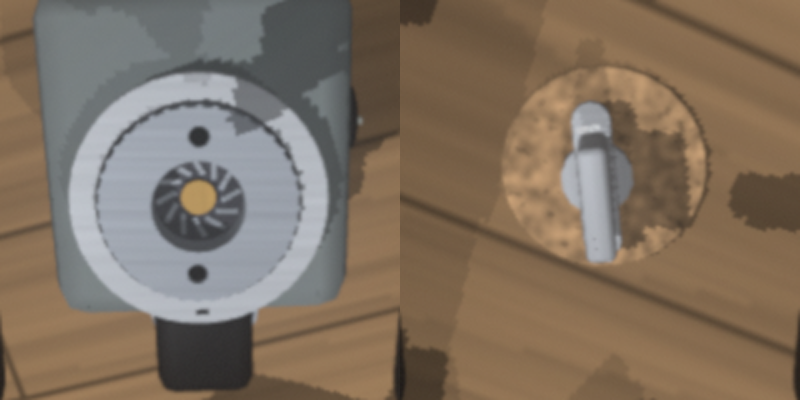

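The left half shows the collar holes at crop (199,136) and (198,273.5). The right half shows the key's blade top from (593,149) to (600,262), rotated slightly against the tool.

```bash
python3 - <<'E'
from h import *
import pickle
d=pickle.load(open("f1.pkl","rb"))
px=lambda a,b:((a+.5)/2-.5+180,(b+.5)/2-.5+110)
def rep(n,a,b,z):
    c=d[n][1]; A,B=onz(c,px(*a),z),onz(c,px(*b),z); v=A-B
    print(n,A.round(4),B.round(4),"mid",((A+B)/2).round(4),np.hypot(*v[:2]).round(4),np.degrees(np.arctan2(v[1],v[0])).round(2))
rep("col",(199,136),(198,273.5),.2032)
rep("key",(193,149),(200,262),.065)
E
```

```text
col [ 0.5981 -0.2066  0.2032] [ 0.5459 -0.1921  0.2032] mid [ 0.572  -0.1993  0.2032] 0.0542 -15.44
key [0.6012 0.2067 0.065 ] [0.5611 0.1869 0.065 ] mid [0.5812 0.1968 0.065 ] 0.0447 26.3
```

```bash
python3 - <<'E'
from h import *
import pickle
y=26.3-180; p=np.array([.5812,.1968,0])
robot.move_pose(p+[0,0,.16],[180,0,y]); robot.line_to(p+[0,0,.102],vel=.08,guard=8)
robot.pause(.2); print(robot.observe()["tool_pos"],robot.tip_reach)
robot.set_gripper(.0); s=robot.observe(); print(s["gripper_width"],s["gripper_force"],s["ft_force"])
robot.line_to(p+[0,0,.25],vel=.12); 
robot.pause(.3); s=robot.observe(); print(s["gripper_width"],s["gripper_force"],s["ft_force"],s["torque"],s["q"][5],s["time"])
f=robot.grab_frame("wrist"); pickle.dump((f,cal("wrist"),s),open("f2.pkl","wb")); cv2.imwrite("pics/w2.png",cv2.resize(f[110:310,180:380],(600,600),interpolation=cv2.INTER_CUBIC))
E
```

```text
[0.58159837 0.19682727 0.10268101] 0.0726
0.011140948028422753 58.5619854927063 [-0.04137532 -0.27497005 -0.08073406]
0.01132201135704287 58.39213728904724 [ 0.16393679 -0.59735516 -1.49136534] [ 0.00771684  0.03869891 -0.0019352 ] -19.785554733363327 10.525
```

View pics/w2.png

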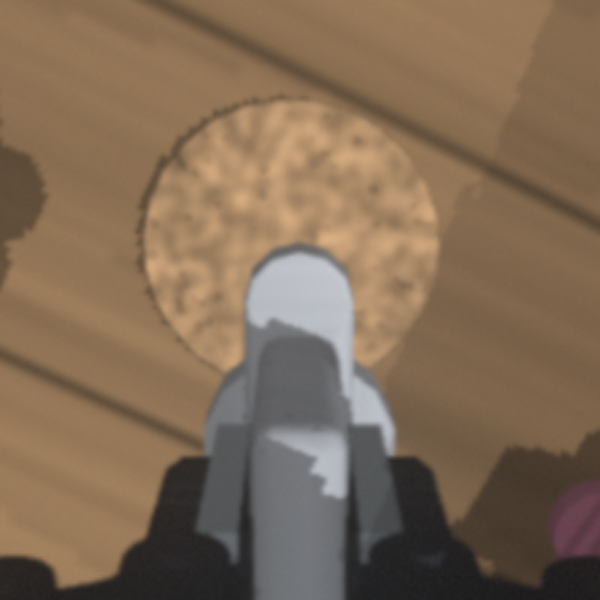

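The key is held straight between the pads, with the bar's top end edge at about (300,255) in the crop. The coaster behind it is clear.

```bash
python3 - <<'E'
from h import *
import pickle
from scipy.spatial.transform import Rotation as Ro
f,c,s=pickle.load(open("f2.pkl","rb"))
Rt=Ro.from_euler("xyz",s["tcp_rot"],degrees=True).as_matrix(); t=np.array(s["tool_pos"])
px=lambda a,b:((a+.5)/3-.5+180,(b+.5)/3-.5+110)
for (a,b),dz in (((300,255),.0777),((300,247),.0777),((300,245),.0857)):
    print((Rt.T@(onz(c,px(a,b),t[2]-dz)-t)).round(4))
E
```

```text
[ 0.0346 -0.0002  0.0777]
[ 0.0358 -0.0002  0.0777]
[ 0.0344 -0.0002  0.0857]
```

```bash
cat >> h.py <<'E'
def st(m=""):
    s=robot.observe(); print(m,s["tool_pos"].round(4) if hasattr(s["tool_pos"],"round") else np.round(s["tool_pos"],4),np.round(s["tcp_rot"],2),"F",np.round(s["ft_force"],2),"M",np.round(s["torque"],3),"w",round(s["gripper_width"],4),"t",s["time"]); return s
E
python3 - <<'E'
from h import *
import pickle
y=164.56; C=np.array([.572,-.1993,0])
s=robot.observe(); p=np.array(s["tool_pos"]); 
robot.line_to([p[0],p[1],.345],vel=.2)
robot.move_pose(C+[0,0,.345],[180,0,y]); robot.pause(.3); s=st("above")
e=np.array(s["tool_pos"])-C; C2=C-[e[0],e[1],0]
robot.line_to(C2+[0,0,.312],vel=.1); robot.pause(.3); st("near")
print(robot.grab_frame("wrist").shape)
f=robot.grab_frame("wrist"); pickle.dump((f,cal("wrist")),open("f3.pkl","wb")); cv2.imwrite("pics/w3.png",cv2.resize(f[110:310,180:380],(600,600),interpolation=cv2.INTER_CUBIC))
E
```

```text
above [ 0.5722 -0.1987  0.3451] [-1.8000e+02  1.0000e-02  1.6463e+02] F [-0.61 -0.57 -1.93] M [ 0.032 -0.025 -0.013] w 0.0114 t 12.9667
near [ 0.572  -0.2     0.3126] [-1.7999e+02  5.0000e-02  1.6456e+02] F [ 0.24 -0.54 -1.35] M [-0.022  0.004 -0.021] w 0.0115 t 13.75
(420, 560, 3)
```

View pics/w3.png

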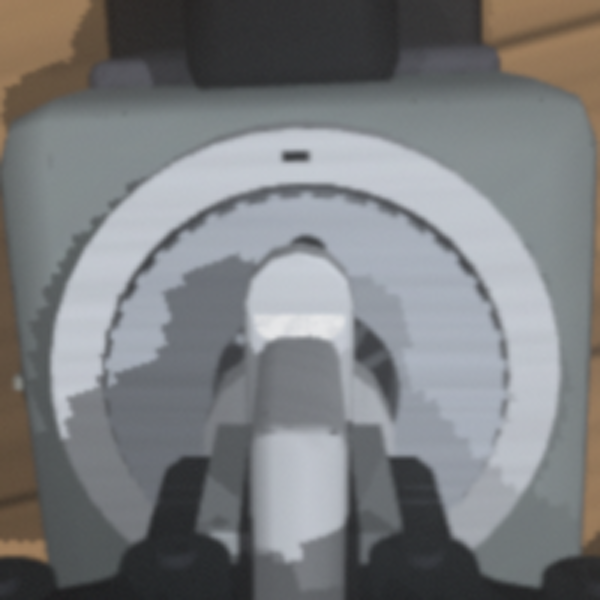

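The bar's end points at (299,250), and the hole just beyond it is at about (307,240). The bore is centred at column ≈306.5, so the key sits roughly a millimetre to the left. I'll compute that and correct it.

```bash
python3 - <<'E'
from h import *
import pickle
from scipy.spatial.transform import Rotation as Ro
f,c=pickle.load(open("f3.pkl","rb"))
s=robot.observe()
Rt=Ro.from_euler("xyz",s["tcp_rot"],degrees=True).as_matrix(); t=np.array(s["tool_pos"])
px=lambda a,b:((a+.5)/3-.5+180,(b+.5)/3-.5+110)
h=onz(c,px(307,240),.2032); print(h,(Rt.T@(h-t)).round(4))
b=onz(c,px(299.5,255),t[2]-.0777); print((Rt.T@(b-t)).round(4))
dy=(Rt.T@(h-t))[1]-(Rt.T@(b-t))[1]; print("shift world",dy*Rt[:,1])
E
```

```text
[ 0.5431857  -0.19083182  0.2032    ] [0.0301 0.0012 0.1091]
[ 0.0344 -0.0001  0.0777]
shift world [ 3.65593531e-04  1.32355655e-03 -1.76534661e-07]
```

```bash
python3 - <<'E'
from h import *
P=np.array([.5723,-.1987,0])
robot.line_to(P+[0,0,.3115],vel=.03); robot.pause(.2); s=st("pre")
print(robot.line_to(P+[0,0,.2895],vel=.02,guard=4)); robot.pause(.1); st("down")
E
```

```text
pre [ 0.5723 -0.1987  0.3115] [180.    -0.   164.56] F [ 1.08  0.08 -2.6 ] M [-0.042 -0.027 -0.015] w 0.0112 t 14.3
False
down [ 0.5724 -0.1987  0.2897] [-1.7999e+02  2.0000e-02  1.6456e+02] F [-0.1   0.87 -1.24] M [0.027 0.041 0.029] w 0.0113 t 15.65
```

```bash
python3 - <<'E'
from h import *
P=np.array([.5723,-.1987,0])
print(robot.line_to(P+[0,0,.286],vel=.008,guard=4)); st("hit"); robot.pause(.3); s=st("home")
z=s["tool_pos"][2]
# small test turn
robot.line_to([P[0],P[1],z],vel=.02,rotation=[180,0,162.5]); robot.pause(.2); st("t1")
E
```

```text
True
hit [ 0.5724 -0.1988  0.288 ] [-1.7999e+02  4.0000e-02  1.6456e+02] F [0.43 0.7  6.01] M [ 0.053  0.144 -0.026] w 0.0116 t 15.975
home [ 0.5724 -0.1987  0.288 ] [-1.7999e+02  3.0000e-02  1.6456e+02] F [-0.58 -0.19  6.01] M [ 0.097  0.097 -0.024] w 0.011 t 16.275
t1 [ 0.5723 -0.1987  0.288 ] [-1.8000e+02  1.0000e-02  1.6253e+02] F [-0.3   0.22  1.39] M [0.004 0.01  0.069] w 0.0117 t 16.725
```

```bash
cat > turn.py <<'E'
from h import *
P=[.5723,-.1987,.288]
def mz(n=4):
    v=[]
    for _ in range(n): robot.pause(.03); v.append(robot.observe()["torque"][2])
    return np.mean(v)
def to(y): robot.line_to(P,vel=.05,rotation=[180,0,y])
E
python3 - <<'E'
from turn import *
for y in (157,150,142,134,127,122):
    to(y); m=mz(3); s=robot.observe(); print(y,round(m,3),np.round(s["ft_force"],1),s["time"])
    if m>.33: break
st()
E
```

```text
157 -0.0 [0.3 0.2 2.1] 17.075
150 0.026 [0.2 0.2 2.4] 17.45
142 0.007 [-1.2 -0.5  1.8] 17.8417
134 -0.006 [-0.9 -1.2  1.6] 18.2333
127 0.046 [-1.  -1.1  1.6] 18.6083
122 0.018 [-1.9 -1.4  3. ] 18.9583
 [ 0.5723 -0.1987  0.288 ] [-180.     -0.    122.19] F [-1.89 -1.38  2.96] M [-0.366  0.415  0.072] w 0.011 t 18.9583
```

```bash
python3 - <<'E'
from turn import *
y=122
while y>93:
    y-=1.5; to(y); m=mz(3); s=robot.observe(); print(y,round(s["tcp_rot"][2],2),round(m,3),np.round(s["ft_force"],1),round(s["time"],2))
    if m>.22: break
st()
E
```

```text
120.5 120.57 0.05 [-2.3 -2.2  2.4] 19.31
119.0 119.04 -0.004 [-3.8 -2.   3.3] 19.66
117.5 117.54 0.02 [-2.6 -2.2  2.2] 20.01
116.0 116.04 0.012 [-3.2 -2.7  3.5] 20.36
114.5 114.54 0.008 [-3.4 -1.5  3.4] 20.71
113.0 113.04 0.06 [-2.2 -3.6  3.5] 21.06
111.5 111.54 0.013 [-2.5 -2.6  3.3] 21.41
110.0 110.04 0.035 [-2.8 -3.1  4.1] 21.76
108.5 108.54 0.013 [-2.8 -2.5  3.5] 22.11
107.0 107.04 0.024 [-2.3 -2.5  3.4] 22.46
105.5 105.54 0.034 [-2.6 -2.5  3.8] 22.81
104.0 104.04 0.001 [-2.5 -2.   2.5] 23.16
102.5 102.54 0.004 [-3.  -3.4  4.1] 23.51
101.0 101.04 0.009 [-3.1 -2.5  4.1] 23.86
99.5 99.54 -0.018 [-3.3 -3.   4.6] 24.21
98.0 98.04 0.023 [-2.2 -2.9  4.2] 24.56
96.5 96.55 0.381 [-4.5 -2.6  3.6] 24.91
 [ 0.5721 -0.1987  0.288 ] [-179.97    0.     96.55] F [-4.46 -2.61  3.65] M [-0.627  0.969  0.375] w 0.0112 t 24.9083
```

```bash
python3 - <<'E'
from turn import *
y=96.5; m=mz(6); print(m)
while m<.49 and y>93:
    y-=.15; to(y); m=mz(6); print(round(y,2),round(m,3))
robot.pause(.2); print(mz(6)); st()
f=robot.grab_frame("wrist"); cv2.imwrite("pics/w4.png",f)
E
```

```text
0.38816507857270005
96.35 0.498
0.5010339316306697
 [ 0.5721 -0.1987  0.288 ] [-1.7997e+02  1.0000e-02  9.6410e+01] F [-3.8  -2.78  4.68] M [-0.555  0.963  0.509] w 0.0114 t 25.9583
```

```bash
python3 - <<'E'
from turn import *
to(98.4); print(mz(4)); st("relieved")
robot.line_to([P[0],P[1],.3],vel=.03); st("up1")
robot.line_to([P[0],P[1],.345],vel=.08); robot.pause(.2); st("up2")
f=robot.grab_frame("scene"); cv2.imwrite("pics/s5.png",cv2.resize(f[120:200,205:315],(800,582),interpolation=cv2.INTER_CUBIC))
K=np.array([.5814,.1968,0])
robot.move_pose(K+[0,0,.2],[180,0,26.3-180]); robot.pause(.2); s=st("over")
robot.line_to(K+[0,0,.112],vel=.1); robot.pause(.3); st("low")
print(robot.line_to(K+[0,0,.1],vel=.012,guard=2.5)); st("touch")
f=robot.grab_frame("side"); g=robot.grab_frame("wrist")
cv2.imwrite("pics/p6.png",np.hstack([cv2.resize(f[160:220,225:305],(400,300),interpolation=cv2.INTER_CUBIC),cv2.resize(g,(400,300))]))
E
```

```text
0.09339918556580463
relieved [ 0.5724 -0.1986  0.288 ] [ 1.7998e+02 -2.0000e-02  9.8370e+01] F [-1.16 -0.74  4.79] M [-0.231  0.453  0.067] w 0.0115 t 26.3917
up1 [ 0.5724 -0.1987  0.3   ] [ 1.80e+02 -1.00e-02  9.84e+01] F [ 0.6   0.5  -2.21] M [-0.059 -0.037  0.047] w 0.0111 t 26.9417
up2 [ 0.5721 -0.1986  0.3443] [-1.7996e+02 -4.0000e-02  9.8400e+01] F [ 0.58  0.72 -2.16] M [0.005 0.01  0.024] w 0.0113 t 27.8583
over [0.5819 0.196  0.2004] [-1.7998e+02  3.0000e-02 -1.5379e+02] F [ 0.61 -0.28 -1.33] M [-0.    -0.023 -0.002] w 0.0115 t 29.6667
low [0.5816 0.1968 0.1124] [-1.7998e+02  4.0000e-02 -1.5370e+02] F [ 0.16  0.33 -1.5 ] M [-0.011 -0.073 -0.007] w 0.0107 t 31.0
True
touch [0.5813 0.1968 0.102 ] [ 1.7999e+02 -2.0000e-02 -1.5370e+02] F [-0.1  -0.66  5.03] M [0.025 0.075 0.01 ] w 0.0113 t 31.775
```

View pics/p6.png

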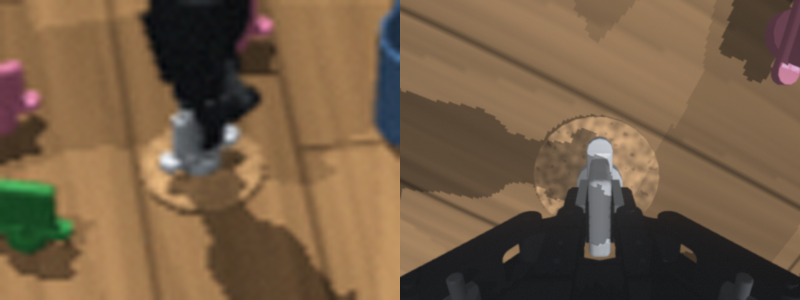

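View pics/s5.png

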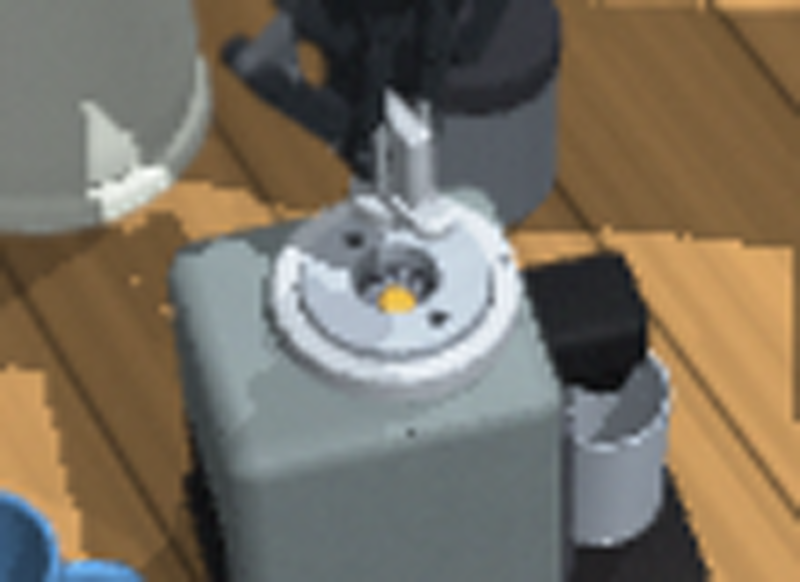

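The key is standing on the coaster, and the collar's holes have turned to (353,240) and (437,318) in the crop. Next I release, retreat and check.

```bash
python3 - <<'E'
from turn import *
S=cal("scene")
a,b=[onz(S,((u+.5)/7.273-.5+205,(v+.5)/7.275-.5+120),.203) for u,v in((353,240),(437,318))]
print("holes",a,b,np.degrees(np.arctan2(*(a-b)[1::-1])))
robot.set_gripper(.05); robot.pause(.2); s=st("open"); p=np.array(s["tool_pos"])
robot.line_to([p[0],p[1],.24],vel=.08); robot.pause(.3)
f=robot.grab_frame("side"); g=robot.grab_frame("scene")
cv2.imwrite("pics/p7.png",np.hstack([cv2.resize(f[150:270,215:375],(400,300),interpolation=cv2.INTER_CUBIC),cv2.resize(g[240:360,250:410],(400,300),interpolation=cv2.INTER_CUBIC)])); st()
E
```

```text
holes [ 0.57896796 -0.22553593  0.203     ] [ 0.56807824 -0.17312006  0.203     ] -78.26340626810418
open [0.5806 0.1967 0.101 ] [ 1.7996e+02 -1.2000e-01 -1.5370e+02] F [ 0.4  -0.37  0.21] M [-0.013 -0.027  0.005] w 0.05 t 32.5333
 [0.5805 0.1967 0.24  ] [ 1.7995e+02 -1.2000e-01 -1.5370e+02] F [-0.43  0.39  0.36] M [ 0.021  0.018 -0.016] w 0.0504 t 34.8167
```

View pics/p7.png

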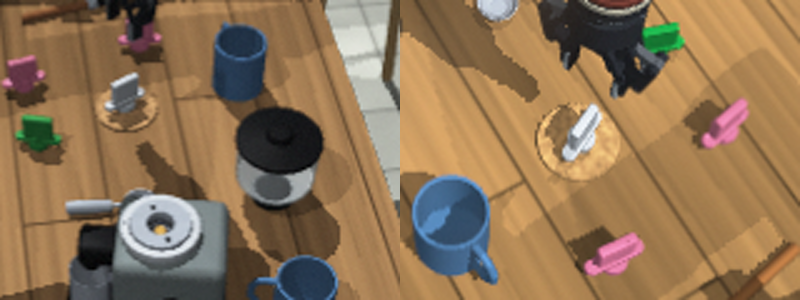

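The key stands upright on the coaster, the collar is turned home, and nothing else has moved.

```bash
python3 -c "
from plant import robot
print(robot.job_done())"
```

```text
the job is handed in; nothing more can be done
None
```

The job is handed in: the collar came up against its stop and was nipped at about 0.50 N m, and the key is back upright on the coaster, finished at about 35 s; I don't have the verdict.

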